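Point out the ring with the green stone, then shut the ring box

ROBOT

A 6-joint arm with a two-finger parallel gripper is mounted at the origin on a cart in front of the work surface, level with it; the furniture and walls round the work are solid. World frame = base frame: x ahead of the robot, y to its left, z up, the work surface at z = 0. Lengths are in m, angles in rad, forces in N, time in s.
With the tool pointing down it reaches from about 0.25 to 0.775 m from the base axis. Payload 4 kg.
Tool frame: the origin (TCP) lies midway between the tips of the shut fingers; the grasp point (between the pads) lies 19 mm behind it (robot.tcp_to_grasp is the distance from the TCP to the grasp point, in m); z points along the fingers, y is the line along which they close (so a half turn about z gives the same grasp; the last joint's range is limited). The gripper opens to 94 mm and grips with 3 to 60 N. Pads are 16 mm wide; open, the fingers measure 119 mm over their backs; the gripper's body (75 mm by 177 mm) begins 78 mm behind the grasp point.
Start: joints at [1.059, 0.087, 1.371, -0, 1.684, -0.103], TCP at [0.219, 0.505, 0.184] pointing down, gripper open.
Joint ranges: [-3.1, 3.1], [-0.76, 2.03], [0.27, 2.55], [-1.08, 4.22], [0.17, 2.65], [-2.57, 2.57]. Speed limits (rad/s): [2.79, 2.79, 3.14, 3.14, 3.14, 3.14].

INTERFACE

Orientations are given as [roll, pitch, yaw] about the fixed x, y, z axes, in that order (R = Rz(yaw) Ry(pitch) Rx(roll)).
In Python, from bench import robot, viewer gives the robot as it stands. The module is installed in compiled form; this text tells all that it offers.
- The arm moves only by the shell command python3 -m handwheel 'ROWS' [OPENING]. ROWS is JSON, a list of rows, each a list of 6 numbers: the shift along the tool's x, y, z in units of 0.2 m (1.0 is 0.2 m), then the turn, a rotation vector about the tool's x, y, z in units of 30 degrees (1.0 is 30 degrees). In form: [[x, y, z, wx, wy, wz], ...]. A call has 1 to 10 rows; each row is the pose to reach, as a shift and turn from the pose commanded when the call began, along the tool's axes at that moment; what a row does not reach only later rows make up. A row lasts 1/12 s, in which the tool goes at most 41.7 mm and 7.16 degrees, less where a joint would pass 70% of its speed; a pose out of reach is approached as far as the arm can. A call with a number of a shift or a turn outside -1 to 1 is refused whole. A call with a gripper value outside its range is refused whole. OPENING is the gripper's target within -1 to 1 (shut at 1, half-way at 0, fully open at -1), set as the call begins (- or left out, the last holds). The fingers move at their own pace and stop on an object; the grip force is fixed at half the most. Time passes only in rows, so rows that repeat a pose let the fingers close. It gives the time, the measured TCP pose, the force, the opening and the grip force at its end, in the units of the state.
- robot.get_obs(): the state, without advancing time (a new reading comes with each control period).
- viewer.snapshot(name): name is "side" or "top" or "wrist"; returns the picture (384x512x3 uint8, red, green, blue); there is no depth.
- viewer.calibration(name): a dict with "fx", "fy", "cx", "cy" (pixels), "k1" (the pictures are not rectified: a ray, as slopes to the right and down, at radius r is drawn at 1 + k1 r^2 times it, then the intrinsics apply), "R" (3x3) and "t" (3): a world point X has camera coordinates R X + t. Camera axes: x right, y down, z forward; pixel columns grow to the right and rows downward; lengths in m; the calibration is good to about 2 mm. A picture is of the moment at which its call begins: read the wrist's pose just before it. calibration takes no time and is no camera call; for the wrist camera it gives the pose at the moment of the call.
- robot.close_job(): hands the job in; it is judged then, once.
The state is a dict: "time": time; "joint_positions": joint angles; "qvel": joint speeds; "joint_torque": joint torques, N m; "tool_pos": TCP position; "ee_rot": TCP orientation; "wrist_force": force on the tool from outside, world axes, zero at the start; "wrist_torque": the same for the moment, N m; "width": finger opening in m; "finger_force": force on a finger pad.
Only numpy, scipy, OpenCV 4.12 (cv2) and the standard library are available. Lean on these libraries where they do the work, as an engineer would, in place of code of your own. Each camera call takes 0.05 s, during which the arm holds its last target. There are 200 camera calls.

TASK

The ring box stands half open: with the fingertips only, push its leaning lid fully back so that the hand has room above the rings. Then point out the ring with the green stone: hold the fingertips straight above it, 2 to 5 cm over the stone, for two seconds, touching neither rings nor box and dipping over no other ring. Last, push the lid over from behind so that the box is shut, without slamming it, and draw the hand clear; take out no ring and leave the tools round the box where they lie.

Things in the scene. Friction and masses are not known exactly. Their poses are not given: they have to be found in the camera images.
- ring_box: brown wooden ring box, fixed on the bench: 116 deep (x) x 170 wide (y) x 50 mm high without its lid, walls 7 mm. Origin at the centre of its underside, on the bench; +x points to the back, where the hinge is, y along the box, z up. Inside, dark red padded rolls run along y, their tops 20 mm above the bench.
- ring_box_lid (a joint): hinge of the box's lid: 0 = shut, 1.57 = upright, 1.83 = fully back against its stop. The hinge line runs along y, 59 mm behind the box's origin in +x and 51 mm above it. The lid (0.15 kg) stays by friction wherever it is left above about 1.0 rad (about 1 N at its edge moves it); below about 0.9 rad it sinks shut by itself, slowly. It starts leaning half over the box, at 1.05 to 1.3.
- lid_edge (a point): middle of the lid's free edge, opposite the hinge; moves with the lid. The lid is a board 116 x 174 x 9 mm, its edge 118 mm from the hinge line.
- ring_green: gold ring with a green stone: THE RING TO POINT AT, 21 mm across, 27 mm high with its round stone (10 mm across), standing upright in the box, held firmly between two rolls; origin at the top of the stone, 40 mm above the bench. The five rings stand at least 38 mm apart and swap places.
- ring_red: gold ring with a red stone, 21 mm across, 27 mm high with its round stone (10 mm across), standing upright in the box, held firmly between two rolls; origin at the top of the stone, 40 mm above the bench. The five rings stand at least 38 mm apart and swap places.
- ring_blue: silver ring with a blue stone, 21 mm across, 27 mm high with its round stone (10 mm across), standing upright in the box, held firmly between two rolls; origin at the top of the stone, 40 mm above the bench. The five rings stand at least 38 mm apart and swap places.
- ring_pearl: silver ring with a white pearl, 21 mm across, 27 mm high with its round stone (10 mm across), standing upright in the box, held firmly between two rolls; origin at the top of the stone, 40 mm above the bench. The five rings stand at least 38 mm apart and swap places.
- ring_black: gold ring with a black stone, 21 mm across, 27 mm high with its round stone (10 mm across), standing upright in the box, held firmly between two rolls; origin at the top of the stone, 40 mm above the bench. The five rings stand at least 38 mm apart and swap places.
- clamp: wooden ring clamp, 27 x 124 x 24 mm, loose; origin under its middle. Not to be disturbed.
- eye_loupe: small folding loupe, 26 x 61 x 16 mm, loose; origin under its middle. Not to be disturbed.
- tin: round tin with a blue lid, 63 mm across, 30 mm high, loose; origin under its middle. Not to be disturbed.

How it is judged:
On the way, in this order (a step that is already met when the one before it is completed fails the run):
1. the lid is pushed fully back (value of joint ring_box_lid above 1.7 rad), for 0.2 s.
2. the fingertips dwell straight above the green stone, clear of it, with the lid still back (horizontal distance between the grasp point and ring_green below 0.018 m and z of the grasp point in the frame of ring_green between 0.028 and 0.09 m and contact force between the fingers and ring_box below 0.05 N and value of joint ring_box_lid above 1.5 rad), for 1.5 s.
3. the lid is shut (value of joint ring_box_lid below 0.04 rad), for 0.3 s.
At the end, for the whole second after the job is handed in: The lid is shut (under 0.04 rad), the hand is clear of everything, and the clamp, the loupe and the tin lie within 12 mm of where they lay (value of joint ring_box_lid below 0.04 rad and distance of each of clamp, eye_loupe, tin from where it was at the start of the episode below 0.012 m); the robot touches nothing.
It fails at once if a ring is touched (contact force between the fingers and ring_green above 0.2 N or contact force between the fingers and ring_red above 0.2 N or contact force between the fingers and ring_blue above 0.2 N or contact force between the fingers and ring_pearl above 0.2 N or contact force between the fingers and ring_black above 0.2 N).
It fails at once if the fingertips dip over another ring ((horizontal distance between the grasp point and ring_red below 0.012 m and z of the grasp point in the frame of ring_red below 0.065 m and value of joint ring_box_lid above 0.5 rad) or (horizontal distance between the grasp point and ring_blue below 0.012 m and z of the grasp point in the frame of ring_blue below 0.065 m and value of joint ring_box_lid above 0.5 rad) or (horizontal distance between the grasp point and ring_pearl below 0.012 m and z of the grasp point in the frame of ring_pearl below 0.065 m and value of joint ring_box_lid above 0.5 rad) or (horizontal distance between the grasp point and ring_black below 0.012 m and z of the grasp point in the frame of ring_black below 0.065 m and value of joint ring_box_lid above 0.5 rad)).
It fails at once if the arm or the body of the hand, not the fingers, pushes the box or its lid (contact force between the arm and ring_box above 3 N).
It fails at once if the lid is slammed (value of joint ring_box_lid below 0.3 rad and velocity of joint ring_box_lid below -2.5 rad/s).
It fails at once if a tool beside the box is disturbed (distance of any of clamp, eye_loupe, tin from where it was at the start of the episode above 0.015 m).
It also fails if it takes over 51 s, if anything falls off the work surface, if the arm or the gripper's body presses on something with over 40 N, if the wrist force passes 120 N, or if a joint passes its speed limit or range.

## Working session

There is one attempt and no reset: what is moved stays moved. The work goes in short steps, Python scripts to look and compute and a shell command to move; the robot and the scene stay as the last step left them, time stands still between calls to the robot, and variables do not carry over. Pictures are saved under pics/ and viewed, at most 10 in all, crops included, and the job is handed in when it is done.

```bash
mkdir -p pics; cat > h.py <<'E'
import numpy as np, cv2
from bench import robot, viewer
from scipy.spatial.transform import Rotation as Rt
def ray(c,u,v):
    K=np.array([[c['fx'],0,c['cx']],[0,c['fy'],c['cy']],[0,0,1.]])
    xd=np.array([(u-c['cx'])/c['fx'],(v-c['cy'])/c['fy']]); x=xd.copy()
    for _ in range(30): x=xd/(1+c['k1']*(x@x))
    R=np.array(c['R']);t=np.array(c['t'])
    return -R.T@t, R.T@np.array([x[0],x[1],1])
def at_z(c,u,v,z):
    o,d=ray(c,u,v); return o+d*(z-o[2])/d[2]
def proj(c,X):
    p=np.array(c['R'])@np.array(X)+np.array(c['t']); x=p[:2]/p[2]; x=x*(1+c['k1']*(x@x))
    return x*[c['fx'],c['fy']]+[c['cx'],c['cy']]
def rel(target,rot=None):
    s=robot.get_obs(); R=Rt.from_euler('xyz',s['ee_rot']).as_matrix()
    return R.T@(np.array(target)-s['tool_pos'])/0.2
E
python3 - <<'E'
from h import *
s=robot.get_obs(); print(s)
a=viewer.snapshot('top'); b=viewer.snapshot('side')
cv2.imwrite('pics/top.png',cv2.resize(a[:,:,::-1],(800,600),interpolation=cv2.INTER_CUBIC))
cv2.imwrite('pics/side.png',cv2.resize(b[:,:,::-1],(800,600),interpolation=cv2.INTER_CUBIC))
for n in('top','side'):
    c=viewer.calibration(n); print(n,c, -np.array(c['R']).T@c['t'])
E
```

```text
{'time': 0.0, 'joint_positions': array([ 1.05887634e+00,  8.79820360e-02,  1.37222687e+00,  1.24150462e-05,
        1.68357233e+00, -1.03102979e-01]), 'qvel': array([ 5.64433352e-04, -2.11257240e-05, -6.36904533e-04,  2.01328122e-05,
        6.26957420e-04, -6.52127067e-05]), 'joint_torque': array([ 6.51953815e-04, -3.40170872e+01, -3.02431118e+01,  7.20100547e-02,
        3.26351461e-02, -1.77990000e-04]), 'tool_pos': array([0.21835541, 0.50416872, 0.18280333]), 'ee_rot': array([-3.13941696e+00, -2.37523230e-04,  2.73277677e+00]), 'wrist_force': array([ 0.51689313, -0.13109608,  0.43725051]), 'wrist_torque': array([ 0.03010559,  0.03371099, -0.05724406]), 'finger_force': 0.0, 'width': 0.09410469020408238}
top {'fx': 384.5549339810994, 'fy': 384.5549339810994, 'cx': 254.63062855669872, 'cy': 193.0858939808303, 'k1': 0.01685720214514436, 'R': array([[-0.15685918, -0.98761538, -0.00332648],
       [-0.96392436,  0.15382808, -0.21722511],
       [ 0.21504656, -0.03086728, -0.97611587]]), 't': array([0.09260241, 0.47986053, 0.83383724])} [0.29776096 0.04337783 0.91846756]
side {'fx': 379.523121999249, 'fy': 379.523121999249, 'cx': 257.7113213937762, 'cy': 196.55963372050323, 'k1': -0.06438989045342218, 'R': array([[ 0.90988102, -0.41475435, -0.00976478],
       [-0.2050648 , -0.42915778, -0.87964313],
       [ 0.36064519,  0.802373  , -0.47553404]]), 't': array([-0.43197855,  0.16861878,  0.89600282])} [ 0.10448776 -0.82572939  0.57018602]
```

View pics/top.png

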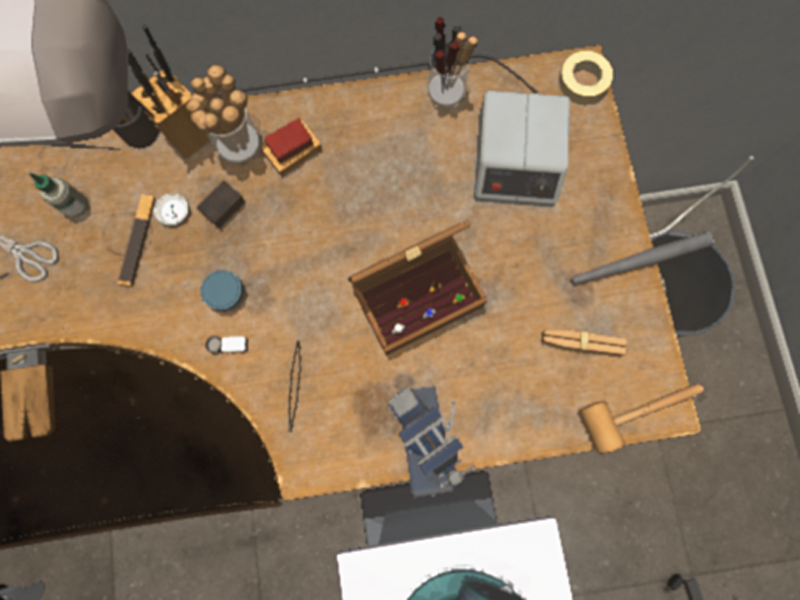

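View pics/side.png

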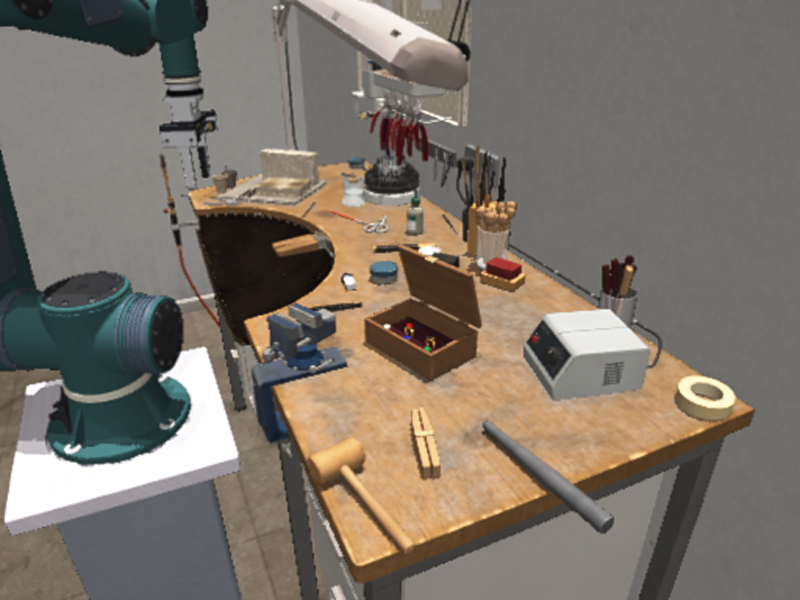

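The top view shows the box (front corner ~(388,350), right ~(485,298), lid edge (350,278)-(468,225)), with the green stone at about (459,298). The tin is at (222,290), the loupe at (228,345) and the clamp at (585,342). Next I'll enlarge the box.

```bash
python3 - <<'E'
import cv2
a=cv2.imread('pics/top.png'); 
a=a[205:365,335:500]
cv2.imwrite('pics/crop.png',cv2.resize(a,None,fx=3.7,fy=3.7,interpolation=cv2.INTER_CUBIC))
E
```

```text
(no output)
```

View pics/crop.png

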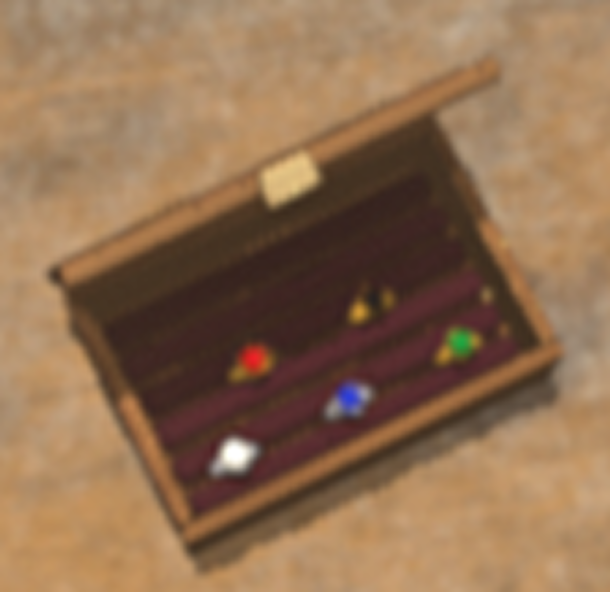

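```bash
python3 - <<'E'
from h import *
c=viewer.calibration('top')
f=lambda p,z: at_z(c,((p[0]/3.7+335)+.5)/1.5625-.5,((p[1]/3.7+205)+.5)/1.5625-.5,z)
L=f((188,536),.05);R=f((557,351),.05)
print('front corners',L,R,np.linalg.norm(L-R))
yb=(L-R)[:2]; yb/=np.linalg.norm(yb)
xb=np.array([yb[1],-yb[0]]); 
mid=(L+R)[:2]/2; O=mid+xb*.058
print('xb',xb,'yaw',np.arctan2(xb[1],xb[0]),'O',O)
for n,p in dict(green=(461,342),red=(254,361),blue=(350,398),black=(378,298),pearl=(236,455)).items():
    P=f(p,.038); d=P[:2]-O; print(n,P.round(4),'box',(d@xb).round(4),(d@yb).round(4))
# lid edge: fit angle & compare
for a in np.arange(1.0,1.4,.05):
    out=[]
    for s in(.087,-.087):
        P=np.r_[O+xb*(.059-.118*np.cos(a))+yb*s,.051+.118*np.sin(a)]
        q=proj(c,P); q=((q+.5)*1.5625-.5-[335,205])*3.7; out.append(q.round(0))
    print(a.round(2),out)
E
```

```text
front corners [0.42142952 0.04482568 0.05      ] [ 0.47186411 -0.11237646  0.05      ] 0.1650943992863384
xb [0.95219547 0.30548941] yaw 0.31045236666975573 O [ 0.50187415 -0.016057  ]
green [ 0.4841 -0.0768  0.038 ] box -0.0355 -0.0524
red [0.4895 0.0075 0.038 ] box -0.0045 0.0262
blue [ 0.4683 -0.0284  0.038 ] box -0.0357 -0.0015
black [ 0.5076 -0.0466  0.038 ] box -0.0039 -0.0309
pearl [0.4525 0.0208 0.038 ] box -0.0358 0.0502
1.0 [array([103., 369.]), array([536., 156.])]
1.05 [array([ 96., 354.]), array([530., 141.])]
1.1 [array([ 89., 340.]), array([524., 127.])]
1.15 [array([ 82., 325.]), array([518., 112.])]
1.2 [array([ 75., 310.]), array([512.,  97.])]
1.25 [array([ 67., 295.]), array([505.,  82.])]
1.3 [array([ 60., 280.]), array([498.,  67.])]
1.35 [array([ 52., 265.]), array([491.,  52.])]
```

Lid ≈1.3 rad, the ring rows fit a plausible grid, and the box width measures 165 mm against 170 (good). I'll check the lamp clearance roughly, then start the transit.

```bash
cat >> h.py <<'E'
O=np.array([.5019,-.0161]); Y=.310
def tow(x,y,z): return np.r_[O+[x*np.cos(Y)-y*np.sin(Y),x*np.sin(Y)+y*np.cos(Y)],z]
def where(goal=None):
    s=robot.get_obs(); p=s['tool_pos']; d=p[:2]-O
    print('t',round(s['time'],2),'box',round(d@[np.cos(Y),np.sin(Y)],4),round(d@[-np.sin(Y),np.cos(Y)],4),round(p[2],4),'rot',s['ee_rot'].round(3),'F',s['wrist_force'].round(1),'q',s['joint_positions'].round(2))
    if goal is not None: print('units',rel(tow(*goal)).round(3),'turn',((s['ee_rot'][2]-(Y+np.pi)+np.pi)%(2*np.pi)-np.pi)/np.radians(30))
E
python3 - <<'E'
from h import *
ct=viewer.calibration('top');cs=viewer.calibration('side')
# lamp near end: top (125,60), side (468,75)
g=lambda u:(u+.5)/1.5625-.5
o1,d1=ray(ct,g(125),g(60));o2,d2=ray(cs,g(468),g(70))
A=np.c_[d1,-d2];k=np.linalg.lstsq(A,o2-o1,rcond=None)[0]
print(o1+k[0]*d1,o2+k[1]*d2)
E
python3 -m handwheel '[[-0.2,-0.19,-0.08,0,0,-0.2],[-0.4,-0.38,-0.12,0,0,-0.4],[-0.6,-0.57,-0.12,0,0,-0.6],[-0.7,-0.67,-0.12,0,0,-0.85],[-0.7,-0.67,-0.12,0,0,-1],[-0.7,-0.67,-0.12,0,0,-1]]' 1
python3 -c "from h import *;where((-.06,-.02,.205))"
```

```text
[0.68057036 0.24498591 0.41260094] [0.71966344 0.22488835 0.43417455]
time: 0.6
tool_pos: [0.2957, 0.3217, 0.2083]
ee_rot: [-3.139, 0.002, -3.03]
wrist_force: [0.7, 0.6, 0.7]
width: 0.0573
finger_force: 0.0
t 0.6 box -0.0933 0.3846 0.2083 rot [-3.139e+00  2.000e-03 -3.030e+00] F [0.7 0.6 0.7] q [ 0.7  -0.17  1.57 -0.    1.74 -0.98]
units [-0.562 -1.951  0.022] turn -0.3787995792805233
```

```bash

python3 -m handwheel '[[-0.06,-0.2,0,0,0,-0.2],[-0.11,-0.39,0,0,0,-0.38],[-0.17,-0.59,0,0,0,-0.38],[-0.22,-0.78,0,0,0,-0.38],[-0.27,-0.96,0.02,0,0,-0.38],[-0.27,-0.97,0.02,0,0,-0.38]]'
python3 -c "from h import *;where((-.06,-.02,.205))"
```

```text
time: 1.1
tool_pos: [0.3713, 0.1345, 0.2029]
ee_rot: [-3.139, -0.002, -2.838]
wrist_force: [0.2, 0.7, 1.0]
width: 0.0172
finger_force: 0.0
t 1.1 box -0.0785 0.1833 0.2029 rot [-3.139e+00 -2.000e-03 -2.838e+00] F [0.2 0.7 1. ] q [ 0.21 -0.27  1.66 -0.    1.75 -1.67]
units [-0.099 -1.016 -0.008] turn -0.012027162951580985
```

```bash

python3 -m handwheel '[[-0.02,-0.2,0,0,0,0],[-0.04,-0.4,0,0,0,0],[-0.06,-0.6,0,0,0,0],[-0.08,-0.8,0,0,0,0],[-0.1,-1,0,0,0,0],[-0.1,-1,0,0,0,0],[-0.1,-1,0,0,0,0]]'
python3 - <<'E'
from h import *
where((-.03,-.02,.145))
c=viewer.calibration('wrist'); a=viewer.snapshot('wrist')
cv2.imwrite('pics/w1.png',cv2.resize(a[:,:,::-1],(800,600),interpolation=cv2.INTER_CUBIC))
import pickle; pickle.dump(c,open('w1.pkl','wb'))
E
```

```text
time: 1.68
tool_pos: [0.4507, -0.0448, 0.203]
ee_rot: [3.139, -0.002, -2.831]
wrist_force: [-0.1, 0.1, -0.5]
width: 0.0006
finger_force: 0.0
t 1.68 box -0.0575 -0.0118 0.203 rot [ 3.139e+00 -2.000e-03 -2.831e+00] F [-0.1  0.1 -0.5] q [-0.23 -0.13  1.55  0.    1.73 -2.11]
units [-0.138 -0.042  0.289] turn 0.0002254970167671553
```

View pics/w1.png

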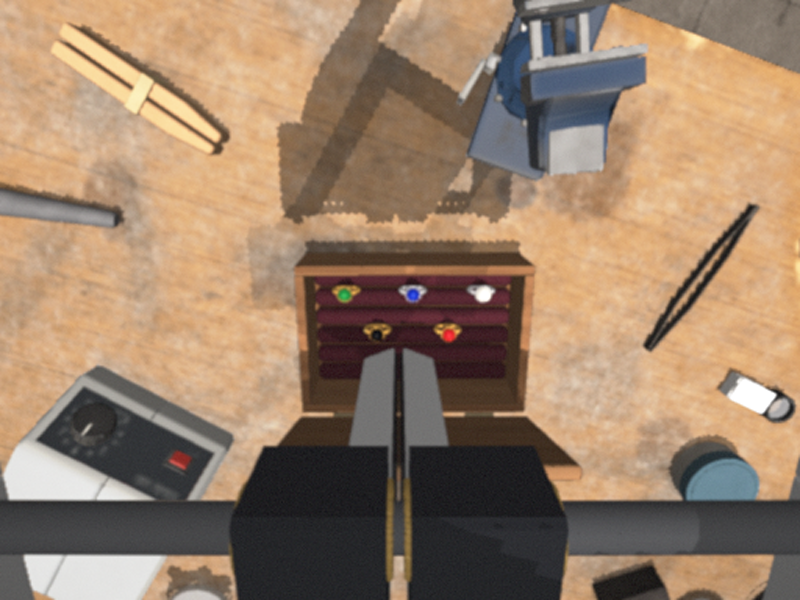

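The wrist view shows the box square with the hand: front edge corners (297,268) and (533,268), hinge corners (301,411) and (527,411). Green is at (344,295), blue (413,295), pearl (483,293), black (377,332) and red (449,332).

```bash

python3 - <<'E'
from h import *
import pickle; c=pickle.load(open('w1.pkl','rb'))
g=lambda u:(u+.5)/1.5625-.5
for n,u,v,z in [('FR',297,268,.05),('FL',533,268,.05),('BR',301,411,.05),('BL',527,411,.05),('green',344,295,.038),('blue',413,295,.038),('pearl',483,293,.038),('black',377,332,.038),('red',449,332,.038)]:
    P=at_z(c,g(u),g(v),z); d=P[:2]-O
    print(n,P.round(4),'box',round(d@[np.cos(Y),np.sin(Y)],4),round(d@[-np.sin(Y),np.cos(Y)],4))
E
python3 -m handwheel '[[-0.04,-0.02,0.1,0,0,0],[-0.09,-0.04,0.2,0,0,0],[-0.14,-0.04,0.29,0,0,0],[-0.14,-0.04,0.29,0,0,0],[-0.14,-0.04,0.29,0,0,0]]'
python3 -c "from h import *;where((.04,-.02,.142))"
```

```text
FR [ 0.4724 -0.1139  0.05  ] box -0.0579 -0.0841
FL [0.4219 0.0436 0.05  ] box -0.058 0.0813
BR [ 0.5795 -0.0827  0.05  ] box 0.0536 -0.0871
BL [0.527  0.0812 0.05  ] box 0.0536 0.085
green [ 0.4849 -0.0772  0.038 ] box -0.0348 -0.053
blue [ 0.4694 -0.0289  0.038 ] box -0.0349 -0.0023
pearl [0.4523 0.0196 0.038 ] box -0.0364 0.0491
black [ 0.5051 -0.0456  0.038 ] box -0.0059 -0.0291
red [0.4886 0.0059 0.038 ] box -0.0059 0.025
time: 2.15
tool_pos: [0.4785, -0.0413, 0.1451]
ee_rot: [3.14, -0.002, -2.825]
wrist_force: [-0.3, 0.1, 0.6]
width: 0.0004
finger_force: 0.0
t 2.15 box -0.03 -0.0168 0.1451 rot [ 3.140e+00 -2.000e-03 -2.825e+00] F [-0.3  0.1  0.6] q [-0.2  -0.06  1.59  0.    1.61 -2.09]
units [-0.35  -0.018  0.015] turn 0.012888086845446676
```

```bash

python3 -m handwheel '[[-0.05,0,0.01,0,0,0],[-0.1,0,0.01,0,0,0],[-0.15,0,0.01,0,0,0],[-0.19,0,0.01,0,0,0],[-0.23,0,0.01,0,0,0],[-0.27,0,0.01,0,0,0],[-0.31,0,0.01,0,0,0],[-0.35,0,0.01,0,0,0],[-0.38,0,0.01,0,0,0],[-0.4,0,0.01,0,0,0]]'
python3 -c "from h import *;where((.072,-.02,.142))"
python3 -m handwheel '[[-0.02,0,0,0,0,0],[-0.04,0,0,0,0,0],[-0.05,0,0,0,0,0],[-0.06,0,0,0,0,0],[-0.07,0,0,0,0,0],[-0.08,0,0,0,0,0],[-0.08,0,0,0,0,0]]'
python3 -c "from h import *;where((.072,-.02,.142))"
```

```text
time: 2.98
tool_pos: [0.5586, -0.0181, 0.1479]
ee_rot: [-3.14, 0.007, -2.827]
wrist_force: [-0.6, 0.1, 9.0]
width: 0.0007
finger_force: 4.8
t 2.98 box 0.0534 -0.0193 0.1479 rot [-3.14   0.007 -2.827] F [-0.6  0.1  9. ] q [-0.13  0.11  1.42  0.    1.61 -2.02]
units [-0.093 -0.004  0.03 ] turn 0.00797296262284701
time: 3.57
tool_pos: [0.5735, -0.0133, 0.1466]
ee_rot: [-3.14, 0.006, -2.828]
wrist_force: [0.2, 2.2, 4.6]
width: 0.0006
finger_force: 2.9
t 3.57 box 0.069 -0.0192 0.1466 rot [-3.14   0.006 -2.828] F [0.2 2.2 4.6] q [-0.12  0.14  1.38  0.    1.61 -2.01]
units [-0.015 -0.004  0.023] turn 0.007676596737871934
```

```bash

python3 - <<'E'
from h import *
a=viewer.snapshot('side')
cv2.imwrite('pics/s2.png',cv2.resize(a[130:260,200:340,::-1],None,fx=4,fy=4,interpolation=cv2.INTER_CUBIC))
E
```

```text
(no output)
```

View pics/s2.png

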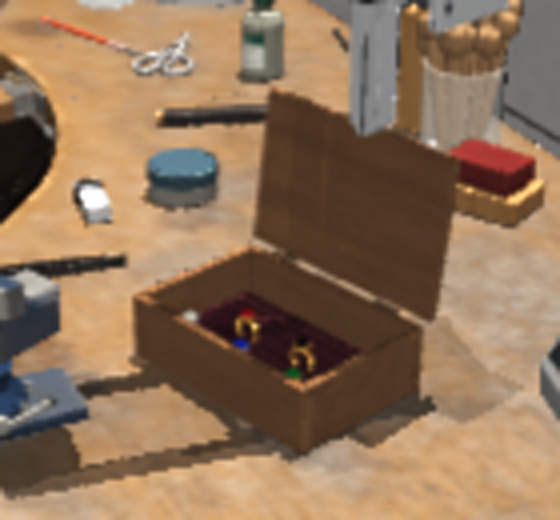

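The fingertips bear on the lid's inside face near its top edge, and the lid already stands back past upright. I'll push a little further, up to the stop.

```bash

python3 -m handwheel '[[-0.02,0,0,0,0,0],[-0.04,0,0,0,0,0],[-0.05,0,0,0,0,0],[-0.06,0,0,0,0,0],[-0.06,0,0,0,0,0],[-0.06,0,0,0,0,0]]'
python3 -c "from h import *;where((.0,-.02,.165))"
```

```text
time: 4.12
tool_pos: [0.5834, -0.01, 0.1445]
ee_rot: [-3.141, 0.002, -2.828]
wrist_force: [1.4, 1.5, 4.4]
width: 0.0002
finger_force: 2.5
t 4.12 box 0.0795 -0.0191 0.1445 rot [-3.141e+00  2.000e-03 -2.828e+00] F [1.4 1.5 4.4] q [-0.11  0.17  1.36  0.    1.61 -2.  ]
units [ 0.397 -0.003 -0.103] turn 0.007456415994652584
```

```bash

python3 -m handwheel '[[-0.01,0,0,0,0,0],[-0.02,0,0,0,0,0],[-0.03,0,0,0,0,0],[-0.03,0,0,0,0,0],[-0.03,0,0,0,0,0]]'
python3 - <<'E'
from h import *
where((0,-.053,.175))
a=viewer.snapshot('side')
cv2.imwrite('pics/s3.png',cv2.resize(a[130:260,200:340,::-1],None,fx=4,fy=4,interpolation=cv2.INTER_CUBIC))
c=viewer.calibration('side')
for a in(1.5,1.6,1.7,1.83):
    print(a,[((proj(c,tow(.059-.118*np.cos(a),s,.051+.118*np.sin(a)))-[200,130]+.5)*4-.5).round(0) for s in(.087,-.087)])
E
```

```text
time: 4.53
tool_pos: [0.5867, -0.009, 0.1438]
ee_rot: [-3.142, -0.004, -2.828]
wrist_force: [-2.1, -0.8, 5.0]
width: 0.0004
finger_force: 2.8
t 4.53 box 0.083 -0.0191 0.1438 rot [-3.142 -0.004 -2.828] F [-2.1 -0.8  5. ] q [-0.11  0.18  1.34 -0.    1.62 -1.99]
units [ 0.416 -0.168 -0.155] turn 0.006152433678747673
1.5 [array([245.,  94.]), array([432., 169.])]
1.6 [array([257.,  90.]), array([444., 164.])]
1.7 [array([269.,  87.]), array([456., 160.])]
1.83 [array([284.,  85.]), array([471., 157.])]
```

View pics/s3.png

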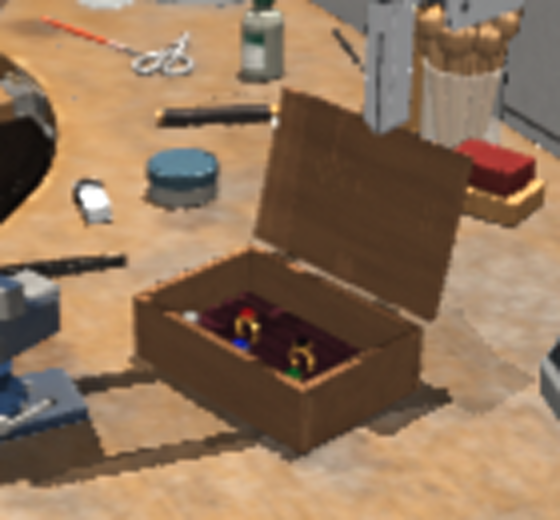

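The lid edge at (283,88)–(470,155) matches 1.82 rad, so it is fully back. Now over the green ring, high first.

```bash

python3 -m handwheel '[[0.08,0,-0.02,0,0,0],[0.2,-0.04,-0.02,0,0,0],[0.35,-0.1,0,0,0,0],[0.5,-0.17,0,0,0,0],[0.59,-0.17,0,0,0,0],[0.59,-0.17,0,0,0,0],[0.59,-0.17,0,0,0,0]]'
python3 -c "from h import *;where((-.035,-.053,.077));print(rel([.4847,-.077,.077]))"
```

```text
time: 5.17
tool_pos: [0.4853, -0.0771, 0.1429]
ee_rot: [3.14, -0.001, -2.829]
wrist_force: [0.9, 0.8, -0.2]
width: 0.0005
finger_force: 0.0
t 5.17 box -0.0344 -0.053 0.1429 rot [ 3.140e+00 -1.000e-03 -2.829e+00] F [ 0.9  0.8 -0.2] q [-0.27 -0.03  1.57  0.    1.6  -2.16]
units [ 0.002 -0.     0.329] turn 0.004666030638256572
[0.0021977  0.00078309 0.32938178]
```

```bash

python3 -m handwheel '[[0,0,0.08,0,0,0],[0,0,0.16,0,0,0],[0,0,0.24,0,0,0],[0,0,0.3,0,0,0],[0,0,0.33,0,0,0],[0,0,0.33,0,0,0],[0,0,0.33,0,0,0],[0,0,0.33,0,0,0],[0,0,0.33,0,0,0],[0,0,0.33,0,0,0]]'
python3 - <<'E'
from h import *
where((-.035,-.053,.077))
a=viewer.snapshot('wrist')
cv2.imwrite('pics/w2.png',cv2.resize(a[:,:,::-1],(800,600),interpolation=cv2.INTER_CUBIC))
E
```

```text
time: 6.0
tool_pos: [0.487, -0.0772, 0.079]
ee_rot: [-3.141, 0.002, -2.828]
wrist_force: [-0.4, 0.3, 0.1]
width: 0.0009
finger_force: 0.0
t 6.0 box -0.0329 -0.0537 0.079 rot [-3.141e+00  2.000e-03 -2.828e+00] F [-0.4  0.3  0.1] q [-0.27  0.    1.67  0.    1.47 -2.16]
units [0.011 0.003 0.01 ] turn 0.007185128945910448
```

```bash

python3 -m handwheel '[[0,0,0,0,0,0],[0,0,0,0,0,0],[0,0,0,0,0,0],[0,0,0,0,0,0],[0,0,0,0,0,0],[0,0,0,0,0,0],[0,0,0,0,0,0],[0,0,0,0,0,0],[0,0,0,0,0,0],[0,0,0,0,0,0]]'
python3 -m handwheel '[[0,0,0,0,0,0],[0,0,0,0,0,0],[0,0,0,0,0,0],[0,0,0,0,0,0],[0,0,0,0,0,0],[0,0,0,0,0,0],[0,0,0,0,0,0],[0,0,0,0,0,0],[0,0,0,0,0,0],[0,0,0,0,0,0]]'
```

```text
time: 6.88
tool_pos: [0.4863, -0.077, 0.078]
ee_rot: [3.142, 0.0, -2.828]
wrist_force: [-0.1, -0.5, -0.2]
width: 0.0004
finger_force: 0.0
time: 7.72
tool_pos: [0.4863, -0.077, 0.078]
ee_rot: [3.142, 0.0, -2.828]
wrist_force: [-0.1, 0.1, -0.7]
width: 0.0007
finger_force: 0.0
```

View pics/w2.png

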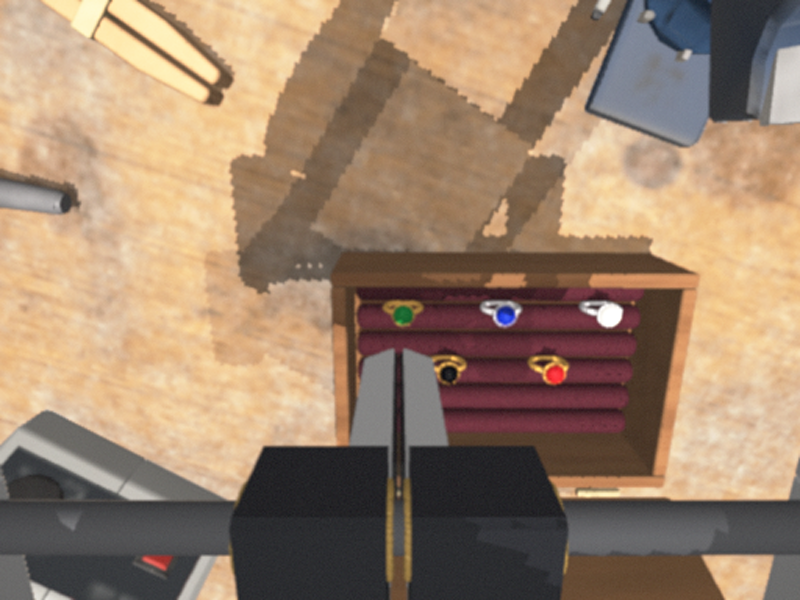

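Green at (403,315) lines up with the fingers (x≈400), and nothing is touched. I'll hold a little longer, then rise and go over behind the lid.

```bash

python3 -m handwheel '[[0,0,0,0,0,0],[0,0,0,0,0,0],[0,0,0,0,0,0],[0,0,0,0,0,0],[0,0,-0.1,0,0,0],[0,0,-0.25,0,0,0],[0,0,-0.4,0,0,0],[0,0,-0.56,0,0,0],[0,0,-0.7,0,0,0],[0,0,-0.7,0,0,0]]'
python3 -m handwheel '[[-0.1,0.03,0,0,0,0],[-0.25,0.07,0,0,0,0],[-0.4,0.12,0,0,0,0],[-0.6,0.17,0,0,0,0],[-0.8,0.22,0,0,0,0],[-0.95,0.25,0,0,0,0],[-0.95,0.25,0,0,0,0],[-0.95,0.25,0,0,0,0]]'
python3 -c "from h import *;where((.155,-.0,.14))"
```

```text
time: 8.55
tool_pos: [0.4892, -0.0779, 0.2253]
ee_rot: [-3.135, 0.011, -2.828]
wrist_force: [-0.2, -0.2, 0.9]
width: 0.0008
finger_force: 0.0
time: 9.22
tool_pos: [0.6517, 0.03, 0.2151]
ee_rot: [3.14, -0.004, -2.826]
wrist_force: [-0.7, -0.2, -1.2]
width: 0.0005
finger_force: 0.0
t 9.22 box 0.1567 -0.0018 0.2151 rot [ 3.14  -0.004 -2.826] F [-0.7 -0.2 -1.2] q [-0.04  0.32  1.03 -0.    1.79 -1.93]
units [0.007 0.009 0.375] turn 0.010332214051834734
```

```bash

python3 -m handwheel '[[0,0,0.1,0,0,0],[0,0,0.25,0,0,0],[0,0,0.38,0,0,0],[0,0,0.43,0,0,0],[0,0,0.43,0,0,0],[0,0,0.43,0,0,0]]'
python3 -m handwheel '[[0.05,0,0,0,0,0],[0.1,0,0,0,0,0],[0.15,0,0,0,0,0],[0.2,0,0,0,0,0],[0.25,0,0,0,0,0],[0.3,0,0,0,0,0],[0.35,0,0,0,0,0],[0.4,0,0,0,0,0],[0.45,0,0,0,0,0],[0.5,0,0,0,0,0]]'
python3 -c "from h import *;where((-.01,0,.13))"
```

```text
time: 9.72
tool_pos: [0.651, 0.0285, 0.1328]
ee_rot: [-3.141, 0.0, -2.829]
wrist_force: [0.1, 0.6, 0.7]
width: 0.0007
finger_force: 0.0
time: 10.55
tool_pos: [0.5562, -0.0021, 0.1332]
ee_rot: [-3.141, 0.002, -2.828]
wrist_force: [0.6, -0.3, 1.3]
width: 0.0005
finger_force: 0.5
t 10.55 box 0.056 -0.0033 0.1332 rot [-3.141e+00  2.000e-03 -2.828e+00] F [ 0.6 -0.3  1.3] q [-0.11  0.11  1.44 -0.    1.58 -1.99]
units [0.33  0.018 0.015] turn 0.007103874422285316
```

```bash

python3 -m handwheel '[[0.04,0,0,0,0,0],[0.08,0,0,0,0,0],[0.12,0,0,0,0,0],[0.16,0,0,0,0,0],[0.2,0,0.01,0,0,0],[0.24,0,0.02,0,0,0],[0.28,0,0.02,0,0,0],[0.32,0,0.02,0,0,0],[0.36,0,0.02,0,0,0],[0.36,0,0.02,0,0,0]]'
python3 - <<'E'
from h import *
where((-.03,0,.13))
a=viewer.snapshot('side')
cv2.imwrite('pics/s4.png',cv2.resize(a[130:260,200:340,::-1],None,fx=4,fy=4,interpolation=cv2.INTER_CUBIC))
E
```

```text
time: 11.38
tool_pos: [0.4866, -0.0244, 0.1281]
ee_rot: [-3.142, -0.001, -2.828]
wrist_force: [0.3, 0.1, 1.0]
width: 0.0007
finger_force: 0.0
t 11.38 box -0.0171 -0.0032 0.1281 rot [-3.142e+00 -1.000e-03 -2.828e+00] F [0.3 0.1 1. ] q [-0.17 -0.03  1.61 -0.    1.57 -2.05]
units [ 0.064  0.016 -0.01 ] turn 0.006072678390847967
```

View pics/s4.png

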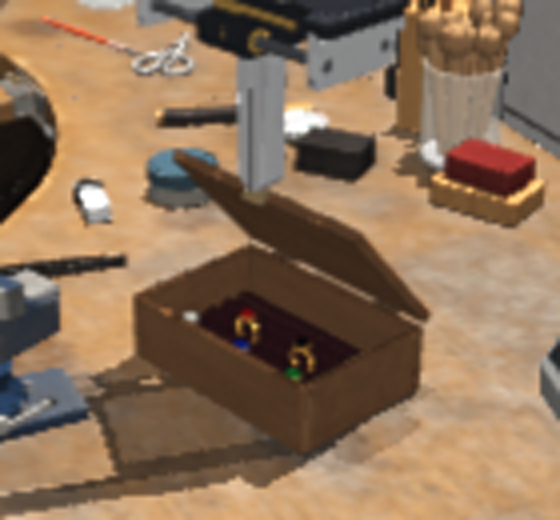

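The lid is leaning well over (~0.8 rad) and no longer loads the finger, so it is sinking on its own. I'll lift the hand away upward and wait.

```bash

python3 -m handwheel '[[0,0,0,0,0,0],[0,0,0,0,0,0],[0,0,-0.1,0,0,0],[0,0,-0.25,0,0,0],[0,0,-0.4,0,0,0],[0,0,-0.5,0,0,0],[0,0,-0.5,0,0,0],[0,0,-0.5,0,0,0],[0,0,-0.5,0,0,0],[0,0,-0.5,0,0,0]]'
python3 -m handwheel '[[0,0,0,0,0,0],[0,0,0,0,0,0],[0,0,0,0,0,0],[0,0,0,0,0,0],[0,0,0,0,0,0],[0,0,0,0,0,0],[0,0,0,0,0,0],[0,0,0,0,0,0],[0,0,0,0,0,0],[0,0,0,0,0,0]]'
python3 -m handwheel '[[0,0,0,0,0,0],[0,0,0,0,0,0],[0,0,0,0,0,0],[0,0,0,0,0,0],[0,0,0,0,0,0],[0,0,0,0,0,0],[0,0,0,0,0,0],[0,0,0,0,0,0],[0,0,0,0,0,0],[0,0,0,0,0,0]]'
python3 - <<'E'
from h import *
a=viewer.snapshot('side')
cv2.imwrite('pics/s5.png',cv2.resize(a[130:260,200:340,::-1],None,fx=4,fy=4,interpolation=cv2.INTER_CUBIC))
E
```

```text
time: 12.27
tool_pos: [0.4871, -0.0237, 0.2257]
ee_rot: [3.14, -0.003, -2.828]
wrist_force: [-0.2, 0.5, 0.6]
width: 0.0002
finger_force: 0.0
time: 13.1
tool_pos: [0.4879, -0.0239, 0.228]
ee_rot: [3.142, 0.0, -2.828]
wrist_force: [0.1, 0.4, -0.0]
width: 0.0004
finger_force: 0.0
time: 13.93
tool_pos: [0.4879, -0.0239, 0.228]
ee_rot: [3.142, 0.0, -2.828]
wrist_force: [0.8, 0.3, -0.4]
width: 0.0002
finger_force: 0.0
```

View pics/s5.png

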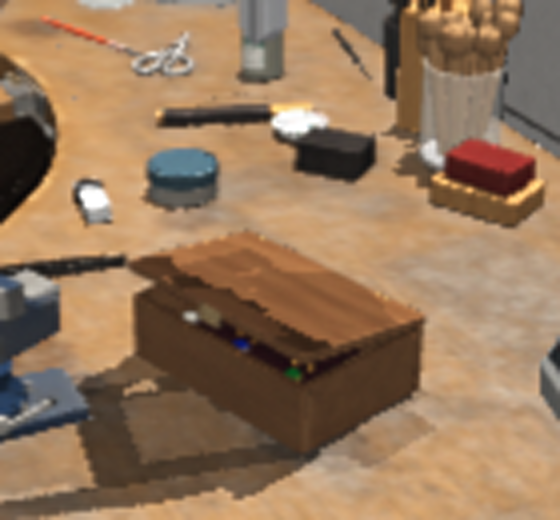

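The lid is nearly down (~0.2 rad) and still sinking slowly, so I'll wait a little more and check.

```bash

python3 -m handwheel '[[0,0,0,0,0,0],[0,0,0,0,0,0],[0,0,0,0,0,0],[0,0,0,0,0,0],[0,0,0,0,0,0],[0,0,0,0,0,0],[0,0,0,0,0,0],[0,0,0,0,0,0],[0,0,0,0,0,0],[0,0,0,0,0,0]]'
python3 -m handwheel '[[0,0,0,0,0,0],[0,0,0,0,0,0],[0,0,0,0,0,0],[0,0,0,0,0,0],[0,0,0,0,0,0],[0,0,0,0,0,0],[0,0,0,0,0,0],[0,0,0,0,0,0],[0,0,0,0,0,0],[0,0,0,0,0,0]]'
python3 -m handwheel '[[0,0,0,0,0,0],[0,0,0,0,0,0],[0,0,0,0,0,0],[0,0,0,0,0,0],[0,0,0,0,0,0],[0,0,0,0,0,0],[0,0,0,0,0,0],[0,0,0,0,0,0],[0,0,0,0,0,0],[0,0,0,0,0,0]]'
python3 - <<'E'
from h import *
a=viewer.snapshot('side')
cv2.imwrite('pics/s6.png',cv2.resize(a[130:260,200:340,::-1],None,fx=4,fy=4,interpolation=cv2.INTER_CUBIC))
E
```

```text
time: 14.82
tool_pos: [0.4879, -0.0239, 0.228]
ee_rot: [3.142, 0.0, -2.828]
wrist_force: [-0.7, 0.1, -0.8]
width: 0.0004
finger_force: 0.0
time: 15.65
tool_pos: [0.4879, -0.0239, 0.228]
ee_rot: [3.142, 0.0, -2.828]
wrist_force: [-0.0, 0.4, -0.3]
width: 0.0007
finger_force: 0.0
time: 16.48
tool_pos: [0.4879, -0.024, 0.228]
ee_rot: [3.142, 0.0, -2.828]
wrist_force: [0.4, -0.8, 0.5]
width: 0.0009
finger_force: 0.0
```

View pics/s6.png

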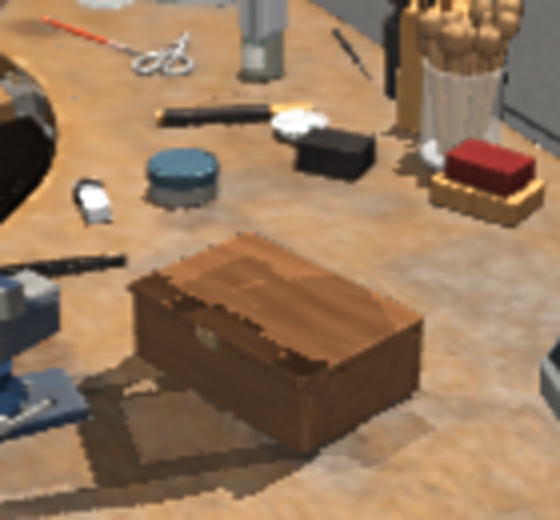

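The lid looks flush all round and the latch is down. A last check that it has stopped moving, then hand in.

```bash

python3 -m handwheel '[[0,0,-0.1,0,0,0],[0,0,-0.2,0,0,0],[0,0,-0.2,0,0,0],[0,0,-0.2,0,0,0],[0,0,-0.2,0,0,0],[0,0,-0.2,0,0,0],[0,0,-0.2,0,0,0],[0,0,-0.2,0,0,0],[0,0,-0.2,0,0,0],[0,0,-0.2,0,0,0]]'
python3 - <<'E'
from h import *
a=viewer.snapshot('side')
b=cv2.resize(a[130:260,200:340,::-1],None,fx=4,fy=4,interpolation=cv2.INTER_CUBIC).astype(int)
o=cv2.imread('pics/s6.png').astype(int)
d=np.abs(b-o).max(2)[230:460,120:430]; print('front edge diff',(d[:, :]>40).sum(), [ (d[r:r+25]>40).sum() for r in range(0,225,25)])
d2=np.abs(b-o).max(2)[355:385,290:315];print('corner diff',d2.max())
c=viewer.calibration('side')
for a in(0,.04,.08): print(a,[((proj(c,tow(.059-.118*np.cos(a)-.009*np.sin(a)*-0,s,.051+.118*np.sin(a)))-[200,130]+.5)*4-.5).round(0) for s in(.087,-.087)])
E
```

```text
time: 17.37
tool_pos: [0.4878, -0.0239, 0.2676]
ee_rot: [3.141, -0.001, -2.828]
wrist_force: [0.0, 1.0, -0.2]
width: 0.0005
finger_force: 0.0
front edge diff 1827 [np.int64(0), np.int64(130), np.int64(377), np.int64(461), np.int64(338), np.int64(273), np.int64(190), np.int64(0), np.int64(21)]
corner diff 100
0 [array([130., 292.]), array([306., 391.])]
0.04 [array([130., 286.]), array([306., 385.])]
0.08 [array([130., 280.]), array([306., 378.])]
```

```bash

python3 -c "
from h import *
cv2.imwrite('a.png',viewer.snapshot('side'))"
python3 -m handwheel '[[0,0,0,0,0,0],[0,0,0,0,0,0],[0,0,0,0,0,0],[0,0,0,0,0,0],[0,0,0,0,0,0],[0,0,0,0,0,0],[0,0,0,0,0,0],[0,0,0,0,0,0],[0,0,0,0,0,0],[0,0,0,0,0,0]]' | head -1
python3 -c "
from h import *
d=np.abs(viewer.snapshot('side').astype(int)-cv2.imread('a.png')).max(2)[180:260,225:315]; m=d.max(); print(m,(d>25).sum())
if (d>25).sum()<5: print(robot.close_job())"
```

```text
time: 18.3
65 4
the job is handed in; nothing more can be done
None
```

The lid was pushed fully back, the fingertips were held about 3.8 cm over the green stone for about 2 s, the box is shut with the hand clear, and the job was handed in at about 18 s; no verdict was returned, so shutness was checked by camera only.

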